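Dry the bottle stoppers

TASK

The washed bottle stoppers have to dry: bring the rack's tray fully out (the handwheel moves it), then lay every stopper that is there, whether it now lies or stands, on its side in a slot of the tray, one to a slot, each with its knob towards the tray's front edge (the edge away from the hood). When all of them lie so, run the tray back in under the hood until its pointer stands at the mark on the rail, with the stoppers still lying in their slots, and leave the timer, the salt box and the jigger alone.

Things in the scene. Friction and masses are not known exactly. Their poses are not given: they have to be found in the camera images.
- rack: fixed drying rack: white bed 275x322x8 mm from x -50 mm, steel side rails 20 mm high; over its far half a clear flat hood on posts (underside 71, top 76 mm above the worktop; it covers x 70 to 228, y -168 to 168 mm in the rack's frame). Origin on the worktop; x along the tray's travel, away from the robot, y left, z up
- tray: steel tray 88 (x) by 302 mm (y) that slides along the rack's x. Origin: centre of its underside, 9 mm over the worktop; axes as the rack's, front edge at -x. 5 slots along x, centred at x 0, y -116, -58, 0, 58, 116 mm, 78 long, 40 wide; above the origin: slot floor 5, wooden lands between slots 12, front and back lips 14 mm. Dark pointer at its left front corner, over the rail
- wheel (a joint): handwheel angle, rad, clockwise from above positive. It drives the tray in by 23.08 mm per rad and stays where left. 0: tray fully out (its origin over the rack's); 5.2: tray under the hood, pointer at the dark mark on the left-hand rail; end stops at -0.08 and 6.12. About 0.06 N m turns it
- wheel_grip (a point): point on the handwheel's vertical axis, right of the rack, inside the raised black grip bar, 10 mm below the bar's top and 53 mm over the worktop. The bar is 56 mm long, 18 mm thick and stands 31 mm above the steel disc (84 mm across). The point's x axis lies along the bar and turns with it (at joint value 0 it is the rack's x)
- stopper0: bottle stopper, 60 mm long: square dark wooden knob 30x30x26 mm at one end, round cork shank (21 tapering to 17 mm) at the other; it starts lying on a flat of the knob. Own y axis along its length, knob end at -y. Origin: mid-length, 15 mm off its axis. The knob can be gripped across its flats. 60 g, heavy at the knob. May be absent
- stopper0_mid (a point): that stopper's mid-length point on its long axis, 15 mm above the support when it lies, 30 mm when it stands; the shank starts here
- stopper0_knob (a point): centre of that stopper's knob, 17 mm from the middle towards the knob end
- stopper1: bottle stopper, 60 mm long: square dark wooden knob 30x30x26 mm at one end, round cork shank (21 tapering to 17 mm) at the other; it starts lying on a flat of the knob. Own y axis along its length, knob end at -y. Origin: mid-length, 15 mm off its axis. The knob can be gripped across its flats. 60 g, heavy at the knob. May be absent
- stopper1_mid (a point): that stopper's mid-length point on its long axis, 15 mm above the support when it lies, 30 mm when it stands; the shank starts here
- stopper1_knob (a point): centre of that stopper's knob, 17 mm from the middle towards the knob end
- stopper2: bottle stopper, 60 mm long: square dark wooden knob 30x30x26 mm at one end, round cork shank (21 tapering to 17 mm) at the other; it starts lying on a flat of the knob. Own y axis along its length, knob end at -y. Origin: mid-length, 15 mm off its axis. The knob can be gripped across its flats. 60 g, heavy at the knob. May be absent
- stopper2_mid (a point): that stopper's mid-length point on its long axis, 15 mm above the support when it lies, 30 mm when it stands; the shank starts here
- stopper2_knob (a point): centre of that stopper's knob, 17 mm from the middle towards the knob end
- stopper3: bottle stopper, 60 mm long: square dark wooden knob 30x30x26 mm at one end, round cork shank (21 tapering to 17 mm) at the other; it starts standing upright on the knob's end. Own y axis along its length, knob end at -y. Origin: mid-length, 15 mm off its axis. The knob can be gripped across its flats. 60 g, heavy at the knob. May be absent
- stopper3_mid (a point): that stopper's mid-length point on its long axis, 15 mm above the support when it lies, 30 mm when it stands; the shank starts here
- stopper3_knob (a point): centre of that stopper's knob, 17 mm from the middle towards the knob end
- stopper4: bottle stopper, 60 mm long: square dark wooden knob 30x30x26 mm at one end, round cork shank (21 tapering to 17 mm) at the other; it starts standing upright on the knob's end. Own y axis along its length, knob end at -y. Origin: mid-length, 15 mm off its axis. The knob can be gripped across its flats. 60 g, heavy at the knob. May be absent
- stopper4_mid (a point): that stopper's mid-length point on its long axis, 15 mm above the support when it lies, 30 mm when it stands; the shank starts here
- stopper4_knob (a point): centre of that stopper's knob, 17 mm from the middle towards the knob end
- kitchen_timer: round kitchen timer, 69 mm across, 42 mm high, bystander; origin at the centre of its underside
- salt_box: round wooden salt box, 91 mm across, 80 mm high, bystander; origin at the centre of its underside
- jigger: brass two-ended spirit measure, 47 mm across, 100 mm high, standing, bystander; origin at the centre of its underside

How it is judged:
By the outcome, as a careful person would: the job done as asked, in the order asked, and still so for the second after the job is handed in, with the robot touching nothing.
Of stopper0, stopper1, stopper2, stopper3, stopper4 only 3 to 5 are there at a start; the rules pass over those that are not, and their reading is None.
At some moment in a run one of stopper0, stopper1, stopper2, stopper3, stopper4 may be knocked a few centimetres aside while the robot is not near it.
Once in a run the grip may slacken for a moment while it holds something.
It also fails if it takes over 210 s, if anything falls off the work surface, if the arm or the gripper's body presses on something with over 40 N, if the wrist force passes 120 N, or if a joint passes its speed limit or range.

ROBOT

A 7-joint arm with a two-finger parallel gripper is mounted at the origin on a cart in front of the work surface, level with it; the furniture and walls round the work are solid. World frame = base frame: x ahead of the robot, y to its left, z up, the work surface at z = 0. Lengths are in mm, angles in rad, forces in N, time in s.
With the tool pointing down it reaches from about 400 to 875 mm from the base axis. Payload 4.4 kg.
Tool frame: the origin (TCP) lies at the very end of the fingers, on their centre line; the grasp point (between the pads) lies 19 mm behind it; y points along the fingers, z is the direction in which the jaws open and shut, and the axes are right-handed (so a half turn about y gives the same grasp; the last joint's range is limited). The gripper opens to 85 mm and grips with 20 to 120 N. Pads are 22 mm wide; open, the fingers measure 114 mm over their backs; the gripper's body (76 mm by 85 mm) begins 54 mm behind the grasp point. The pads swing forward as they close: fully open they stand 13 mm farther back than shut.
Start: joints at [-1.256, 0.628, 0.038, 1.517, -0.027, 0.996, -0.02], TCP at [241.558, 603.463, 193.313] pointing down, gripper open.
Joint ranges: [-3.06, 3.06], [-0.37, 2.12], [-1.25, 1.32], [0.18, 2.47], [-1.1, 4.24], [0.23, 1.98], [-2.94, 2.94]. Speed limits (rad/s): [2.57, 2.57, 3.14, 3.14, 3.14, 3.14, 3.14].

INTERFACE

Orientations are given as [roll, pitch, yaw] about the fixed x, y, z axes, in that order (R = Rz(yaw) Ry(pitch) Rx(roll)).
In Python, from cell import * gives the robot as it stands.
- The arm moves only by the tool apply_moves, never from a script. Its argument "targets" is a list of rows, each a list of 6 numbers: the shift along the tool's x, y, z in units of 40 mm (1.0 is 40 mm), then the turn, a rotation vector about the tool's x, y, z in units of 8 degrees (1.0 is 8 degrees). A call has 1 to 12 rows; each row shifts and turns the commanded pose from where the row before left it, along the tool's axes as they then stand; what a row does not reach is not made up. A row lasts 1/8 s, in which the tool goes at most 62.5 mm and 10.7 degrees, less where a joint would pass 70% of its speed; a pose out of reach is approached as far as the arm can. A call is refused whole if a number of a shift passes 1 or a number of a turn 1, either way. A call with a gripper value outside its range is refused whole. "jaw" is the gripper command: -1 is shut, 1 is fully open, values between are in proportion, set as the call begins (left out, the last holds). The fingers move at their own pace and stop on an object; the grip force is fixed at half the most. Time passes only in rows, so rows that do not move let the fingers close. It gives the time, the measured TCP pose, the force and the opening at its end, in the units of the state.
- read_state(): the state, without advancing time (a new reading comes with each control period).
- get_image(name): name is "scene" or "side" or "wrist"; returns the picture (400x640x3 uint8, red, green, blue); there is no depth.
- calibration(name): a dict with "fx", "fy", "cx", "cy" (pixels), "world_from_camera" (4x4, takes a point from camera to world coordinates). Camera axes: x right, y down, z forward; pixel columns grow to the right and rows downward; lengths in mm; the calibration is good to about 2 mm. A picture is of the moment at which its call begins: read the wrist's pose just before it. calibration takes no time and is no camera call; for the wrist camera it gives the pose at the moment of the call.
- finish_job(): hands the job in, once; it reports no verdict.
The state is a dict: "clock": time; "qpos": joint angles; "qd": joint speeds; "tau": joint torques, N m; "eef_pos": TCP position; "tool_rot": TCP orientation; "force": force on the tool from outside, world axes, zero at the start; "torque": the same for the moment, N m; "width": finger opening in mm.
Only numpy, scipy, OpenCV 4.12 (cv2) and the standard library are available. Lean on these libraries where they do the work, as an engineer would, in place of code of your own. Each camera call takes 0.05 s, during which the arm holds its last target. There are 200 camera calls.

## Working session

There is one attempt and no reset: what is moved stays moved. The work goes in short steps, Python scripts to look and compute and a tool call to move; the robot and the scene stay as the last step left them, time stands still between calls to the robot, and variables do not carry over. Pictures are saved under pics/ and viewed, about 12 in all and at most 16, crops included, and the job is handed in when it is done.

Besides the shell and the picture viewer there is one more tool, called after "Emit:" as name([rows], argument=value, ...), one row to a line, values as JSON. apply_moves: Moves the arm, as the interface text tells. Its arguments: {"type":"object","properties":{"targets":{"type":"array"},"jaw":{"type":"number"}},"required":["targets"]}

```bash
ls; mkdir -p pics
cat > h.py <<'E'
from cell import *
import numpy as np, cv2
from scipy.spatial.transform import Rotation as R
def save(n,f,crop=None,s=1):
    im=get_image(n)
    if crop: im=im[crop[1]:crop[3],crop[0]:crop[2]]
    cv2.imwrite('pics/'+f,cv2.cvtColor(cv2.resize(im,None,fx=s,fy=s,interpolation=cv2.INTER_CUBIC),cv2.COLOR_RGB2BGR))
def px2w(cal,u,v,z):
    T=np.array(cal["world_from_camera"]);d=T[:3,:3]@np.array([(u-cal["cx"])/cal["fx"],(v-cal["cy"])/cal["fy"],1]);o=T[:3,3]
    return o+d*(z-o[2])/d[2]
def w2px(cal,p):
    T=np.linalg.inv(np.array(cal["world_from_camera"]));q=T[:3,:3]@np.array(p,float)+T[:3,3]
    return cal["fx"]*q[0]/q[2]+cal["cx"],cal["fy"]*q[1]/q[2]+cal["cy"]
E
python3 - <<'E'
from h import *
print(read_state())
for n in("scene","side","wrist"):
    save(n,n+"0.png",s=1.25); c=calibration(n); print(n,c["fx"],c["cx"],c["cy"],np.round(c["world_from_camera"],3).tolist())
E
```

```text
pics
{'clock': 0.0, 'qpos': array([-1.25582325,  0.62937125,  0.03844516,  1.51836505, -0.02700827,
        0.99626208, -0.02000447]), 'qd': array([ 0.00078583, -0.00020126, -0.00033881,  0.00063412,  0.00133244,
       -0.00058243, -0.00040669]), 'tau': array([ 3.98118545e-04, -5.63407874e+01,  1.22619823e+00, -1.93449390e+01,
        1.09090339e-02,  1.06079917e-02, -1.05450827e-06]), 'eef_pos': array([241.28338936, 602.81981343, 192.37385595]), 'tool_rot': array([-1.57268385e+00, -2.09324837e-05, -3.80784556e-01]), 'force': array([ 0.12299281, -0.28155864,  0.94475104]), 'torque': array([ 0.03310284, -0.02706944,  0.02385399]), 'width': 85.45272879419039}
scene 384.9265678770943 313.81716212443604 199.01669601692805 [[0.592, -0.603, 0.535, -94.214], [-0.806, -0.448, 0.387, -440.222], [0.007, -0.66, -0.751, 912.275], [0.0, 0.0, 0.0, 1.0]]
side 391.29691294803513 316.9219855755798 200.5949016265702 [[0.926, -0.204, 0.318, 55.18], [-0.378, -0.508, 0.774, -1188.43], [0.003, -0.837, -0.547, 877.638], [0.0, 0.0, 0.0, 1.0]]
wrist 292.73580902044273 317.4430269465436 195.40347931943919 [[0.371, 0.884, 0.285, 168.479], [0.929, -0.353, -0.115, 630.901], [-0.002, 0.307, -0.952, 373.153], [0.0, 0.0, 0.0, 1.0]]
```

View pics/scene0.png

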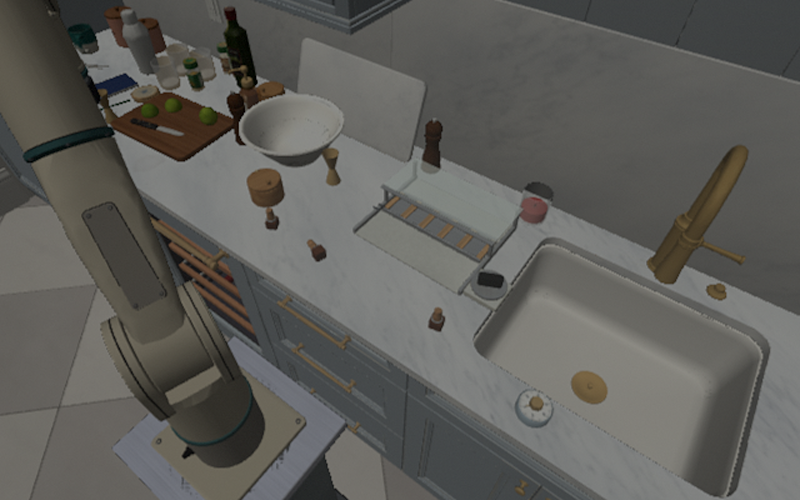

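View pics/side0.png

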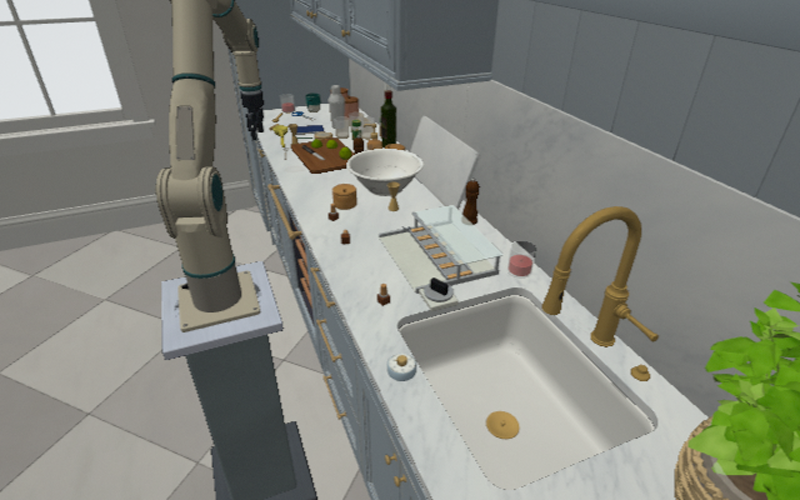

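The pictures show three stoppers, at scene pixels (of 800 wide): one standing at (271,220), one lying at (317,250) and one standing at (437,320). They also show the rack with the tray partly in, the wheel at (490,282), the salt box, the jigger and the timer. I'll enlarge to measure.

Run:
```python
from h import *
save("scene","s1.png",(195,120,425,270),3.45)
```

```text
(no output)
```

View pics/s1.png

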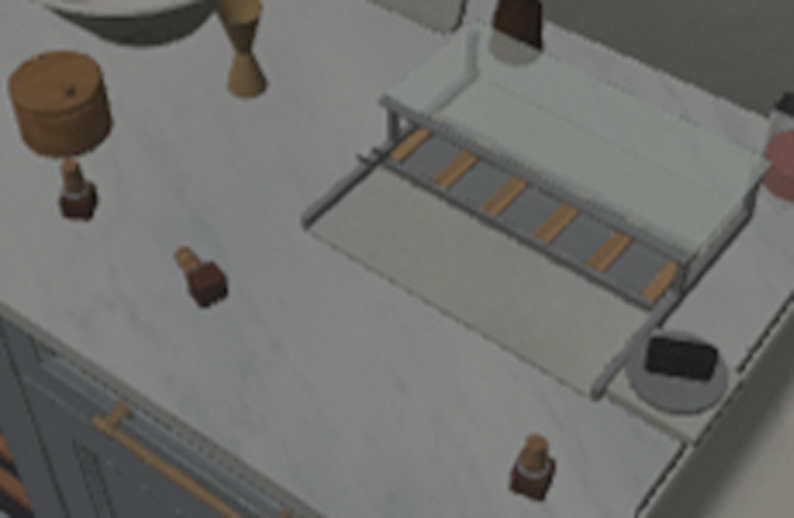

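```bash
cat >> h.py <<'E'
def cw(cal,x,y,z,off=(195,120),s=3.45): return px2w(cal,off[0]+x/s,off[1]+y/s,z)
E
python3 - <<'E'
from h import *
c=calibration("scene")
for n,x,y,z in [("hoodFL",382,98,76),("hoodFR",686,258,76),("hoodBR",770,163,76),("hoodBL",473,28,76),("bedFL",305,230,0),("bedFR",596,395,5),("bar0",648,346,63),("bar1",717,356,63),("barc",682,348,63),("disc c",677,372,32),("trayFL",382,166,23),("trayFR",648,304,23),
 ("A top",70,165,60),("A base",77,208,0),("C top",537,440,60),("C base",532,487,0),("B shank",181,255,17),("B knob top c",207,278,28),("B knob",207,284,15),
 ("salt",57,80,80),("jig",247,90,0)]:
    p=cw(c,x,y,z); print(n,p.round(0),round(np.hypot(p[0],p[1])))
E
```

```text
hoodFL [663. 143.  76.] 678
hoodFR [ 655. -187.   76.] 681
hoodBR [ 803. -193.   76.] 826
hoodBL [802. 133.  76.] 813
bedFL [540. 141.   0.] 558
bedFR [ 535. -180.    5.] 564
bar0 [ 562. -205.   63.] 598
bar1 [ 587. -255.   63.] 640
barc [ 577. -228.   63.] 620
disc c [ 577. -229.   32.] 621
trayFL [633. 120.  23.] 644
trayFR [ 634. -171.   23.] 657
A top [433. 327.  60.] 542
A base [432. 333.   0.] 546
C top [ 433. -181.   60.] 469
C base [ 430. -184.    0.] 467
B shank [437. 200.  17.] 480
B knob top c [424. 155.  28.] 451
B knob [426. 159.  15.] 455
salt [495. 404.  80.] 639
jig [658. 315.   0.] 730
```

Emit:
apply_moves([
  [0.91,0,-0.95,0,0,0],
  [0.91,0,-0.95,0,0,0],
  [0.91,0,-0.95,0,0,0],
  [0.91,0,-0.95,0,0,0],
  [0.91,0,-0.95,0,0,0],
  [0.91,0,-0.95,0,0,0],
  [0.91,0,-0.95,0,0,0],
  [0.91,0,-0.95,0,0,0],
  [0.91,0,-0.95,0,0,0],
  [0.91,0,-0.95,0,0,0],
  [0.91,0,-0.95,0,0,0],
  [0.91,0,-0.95,0,0,0],
], jaw=0)

```text
clock: 1.7
eef_pos: [478.2, 16.2, 193.4]
tool_rot: [-1.57, -0.0, -0.381]
force: [0.7, 0.4, 0.2]
width: 42.6
```

Emit:
apply_moves([
  [0.91,0,-0.95,0,1,0],
  [0.7,0,-0.9,0,1,0],
  [0.7,0,-0.9,0,1,0],
  [0,0,0,0,1,0],
  [0,0,0,0,1,0],
  [0,0,0,0,1,0],
  [0,0,0,0,1,0],
  [0,0,0,0,1,0],
  [0,0,0,0,1,0],
  [0,0,0,0,1,0],
  [0,0,0,0,1,0],
  [0,0,0,0,1,0],
])

```text
clock: 3.2
eef_pos: [503.6, -121.6, 193.2]
tool_rot: [-1.571, 0.0, -2.061]
force: [0.0, -0.4, -0.5]
width: 43.1
```

```bash
cat >> h.py <<'E'
def st():
    s=read_state(); r=s["tool_rot"]; print("t",round(s["clock"],2),"pos",s["eef_pos"].round(1),"rot deg",np.degrees(r).round(1),"F",s["force"].round(1),"w",round(s["width"],1),"q7",round(s["qpos"][6],2)); return s
E
python3 - <<'E'
from h import *
st()
save("scene","s2.png",(0,60,480,350),1.65)
E
```

```text
t 3.2 pos [ 503.6 -121.6  193.2] rot deg [ -90.     0.  -118.1] F [ 0.  -0.4 -0.5] w 43.1 q7 0.07
```

View pics/s2.png

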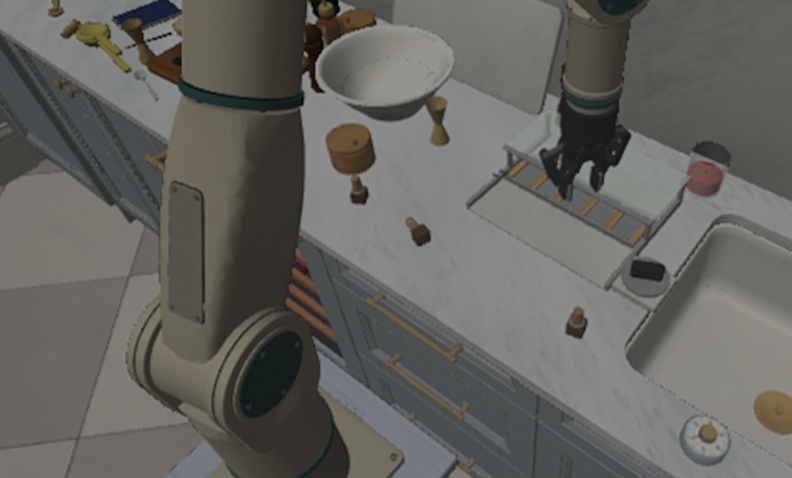

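Emit:
apply_moves([
  [0.5,0,0.95,0,0,0],
  [0.5,0,0.95,0,0,0],
  [0.5,0,0.95,0,0,0],
  [0,0,0,0,1,0],
  [0,0,0,0,1,0],
  [0,0,0,0,1,0],
  [0,0,0,0,1,0],
  [0,0,0,0,1,0],
  [0,0,0,0,1,0],
  [0,0,0,0,1,0],
  [0,0,0,0,1,0],
  [0,0,0,0,1,0],
])

```text
clock: 4.75
eef_pos: [576.4, -227.8, 193.0]
tool_rot: [-1.571, -0.001, 2.968]
force: [0.2, 0.6, -0.4]
width: 42.6
```

Emit:
apply_moves([
  [0,0.5,0,0,1,0],
  [0,0.5,0,0,1,0],
  [0,0,0,0,1,0],
  [0,0,0,0,1,0],
  [0,0,0,0,1,0],
  [0,0,0,0,1,0],
  [0,0,0,0,0,0],
  [0,0,0,0,0,0],
])

```text
clock: 5.75
eef_pos: [576.5, -227.9, 153.1]
tool_rot: [-1.571, -0.0, 2.136]
force: [-0.6, 0.4, 1.3]
width: 42.9
```

Run:
```python
from h import *
import json
s=st(); c=calibration("wrist"); np.save("cw1.npy",c,allow_pickle=True)
save("wrist","w1.png",s=1.25)
print(w2px(c,s["eef_pos"]), w2px(c,(577,-229,63)))
```

```text
t 5.75 pos [ 576.5 -227.9  153.1] rot deg [-90.   -0.  122.4] F [-0.6  0.4  1.3] w 42.9 q7 -1.49
(np.float64(316.0728912136433), np.float64(226.18766613586848)) (np.float64(316.6552328531786), np.float64(187.06535537808634))
```

View pics/w1.png

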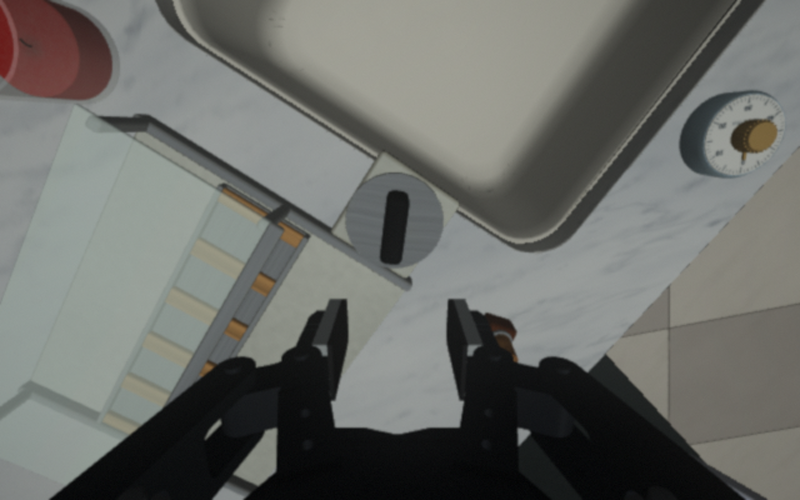

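Run:
```python
from h import *
c=np.load("cw1.npy",allow_pickle=True).item()
f=lambda x,y,z:px2w(c,x/1.25,y/1.25,z)
a=f(399,191,63);b=f(391,263,63);print(a,b,(a+b)/2,np.degrees(np.arctan2(*(a-b)[1::-1])),np.linalg.norm(a-b))
for n,x,y,z in[("rail end R",408,286,18),("hoodBR",90,106,76),("rail far R",148,118,20),("disc",393,220,32),("trayFR lip",310,237,23)]: print(n,f(x,y,z).round(1))
e=f(408,286,18)-f(148,118,20);print(np.degrees(np.arctan2(-e[1],-e[0])))
```

```text
[ 592.71057275 -258.20281084   63.        ] [ 567.38310973 -206.71418324   63.        ] [ 580.04684124 -232.45849704   63.        ] -63.80724151361746 57.380825676202875
rail end R [ 533.2 -180.9   18. ]
hoodBR [ 796.3 -198.2   76. ]
rail far R [ 792.3 -193.3   20. ]
disc [ 580.8 -230.4   32. ]
trayFR lip [ 633.5 -175.9   23. ]
-2.721208376516503
```

Emit:
apply_moves([
  [-0.12,0,-0.03,0,0.78,0],
  [0,0.95,0,0,0,0],
  [0,0.95,0,0,0,0],
  [0,0.7,0,0,0,0],
  [0,0.27,0,0,0,0],
  [0,0,0,0,0,0],
])

```text
clock: 6.55
eef_pos: [580.0, -231.6, 38.5]
tool_rot: [-1.571, -0.0, 2.024]
force: [-0.6, -0.7, 1.9]
width: 43.1
```

Emit:
apply_moves([
  [0,0,0,0,0,0],
  [0,0,0,0,0,0],
  [0,0,0,0,0,0],
  [0,0,0,0,0,0],
  [0,0,0,0,0,0],
  [0,0,0,0,0,0],
], jaw=-1)

```text
clock: 7.3
eef_pos: [580.0, -231.5, 38.5]
tool_rot: [-1.571, -0.0, 2.024]
force: [-0.1, 0.1, 0.6]
width: -0.1
```

Run:
```python
from h import *
st()
save("wrist","w2.png",(200,100,440,280),2.5)
a=get_image("side")[170:270,290:420];b=get_image("scene")[180:260,340:470]
a=cv2.resize(a,None,fx=4,fy=4,interpolation=2);b=cv2.resize(b,(520,320),interpolation=2)
cv2.imwrite("pics/x2.png",cv2.cvtColor(np.vstack([a[60:320],b]),cv2.COLOR_RGB2BGR))
```

```text
t 7.3 pos [ 580.  -231.5   38.5] rot deg [-90.   -0.  115.9] F [-0.1  0.1  0.6] w -0.1 q7 -1.49
```

View pics/x2.png

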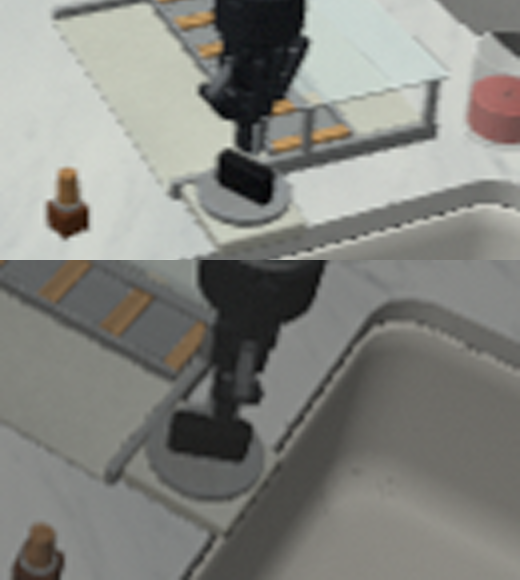

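View pics/w2.png

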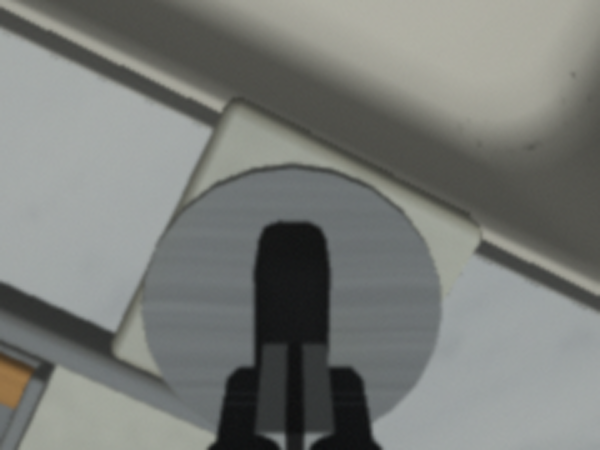

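Run:
```python
from h import *
s=st()
for n in("scene","side","wrist"):
    c=calibration(n); print(n,[np.round(w2px(c,p),1).tolist() for p in [s["eef_pos"],s["eef_pos"]+[0,0,60],(580,-231,63)]])
```

```text
t 7.45 pos [ 580.  -231.5   38.4] rot deg [-90.   -0.  115.9] F [-1.   0.2 -0.2] w 0.4 q7 -1.49
scene [[392.9, 226.0], [396.4, 212.7], [394.1, 220.7]]
side [[351.7, 231.9], [352.6, 218.0], [352.0, 226.2]]
wrist [[316.3, 226.3], [315.7, 277.5], [315.8, 243.9]]
```

Run:
```python
from h import *
c=calibration("scene")
for dz in(0,10,20,30,40): print(dz,np.array(w2px(c,(503.6,-121.6,193.2+dz)))*1.65-[0,99])
```

```text
0 [577.6121971  211.09884219]
10 [578.11515333 206.65998133]
20 [578.62591272 202.1522534 ]
30 [579.14465827 197.5740432 ]
40 [579.67157877 192.92368464]
```

Both cameras suggest the finger tips sit about 30 mm higher than the reported TCP, so the closed fingers may be just above the bar. I'll probe downwards gently to find out.

Emit:
apply_moves([
  [0,0.05,0,0,0,0],
  [0,0.05,0,0,0,0],
  [0,0,0,0,0,0],
])

```text
clock: 7.82
eef_pos: [579.9, -231.3, 34.2]
tool_rot: [-1.571, -0.0, 2.024]
force: [-0.6, -0.2, 0.3]
width: -0.2
```

Emit:
apply_moves([
  [0,0.04,0,0,0,0],
  [0,0,0,0,0,0],
])

```text
clock: 8.07
eef_pos: [580.0, -231.4, 32.8]
tool_rot: [-1.571, -0.0, 2.024]
force: [-0.7, -0.6, 0.7]
width: 0.1
```

Emit:
apply_moves([
  [0,0.05,0,0,0,0],
  [0,0,0,0,0,0],
])

```text
clock: 8.32
eef_pos: [580.0, -231.4, 30.7]
tool_rot: [-1.571, -0.0, 2.023]
force: [-0.4, 0.3, 0.4]
width: 0.2
```

Emit:
apply_moves([
  [0,0.04,0,0,0,0],
  [0,0,0,0,0,0],
])

```text
clock: 8.57
eef_pos: [580.0, -231.4, 29.1]
tool_rot: [-1.571, -0.0, 2.024]
force: [-0.1, 0.4, 0.4]
width: 0.1
```

Emit:
apply_moves([
  [0,0.05,0,0,0,0],
  [0,0,0,0,0,0],
])

```text
clock: 8.82
eef_pos: [580.0, -231.4, 27.1]
tool_rot: [-1.571, -0.0, 2.024]
force: [0.4, 0.1, -0.2]
width: 0.5
```

Emit:
apply_moves([
  [0,0.05,0,0,0,0],
  [0,0,0,0,0,0],
])

```text
clock: 9.07
eef_pos: [580.1, -231.5, 25.2]
tool_rot: [-1.571, -0.0, 2.023]
force: [-0.5, -0.6, 0.3]
width: -0.2
```

Emit:
apply_moves([
  [0,0.05,0,0,0,0],
  [0,0,0,0,0,0],
])

```text
clock: 9.32
eef_pos: [580.2, -231.5, 25.1]
tool_rot: [-1.572, -0.0, 2.023]
force: [-2.5, 2.3, 12.3]
width: -0.1
```

Emit:
apply_moves([
  [0,0.05,0,0,0,0],
  [0,0,0,0,0,0],
])

```text
clock: 9.57
eef_pos: [580.2, -231.5, 25.0]
tool_rot: [-1.573, -0.001, 2.023]
force: [-5.2, 4.7, 23.4]
width: -0.0
```

Emit:
apply_moves([
  [0,0.05,0,0,0,0],
  [0,0,0,0,0,0],
])

```text
clock: 9.82
eef_pos: [580.3, -231.5, 24.9]
tool_rot: [-1.575, -0.001, 2.023]
force: [-9.1, 8.4, 37.1]
width: -0.0
```

Contact came at a reported z of 25. The bar top is at 63, so the real finger tips are 38 mm above the reported TCP, and I'll correct for that from here on.

Emit:
apply_moves([
  [0,-0.4,0,0,0,0],
  [0,0,0,0,0,0],
  [0,0,0,0,0,0],
  [0,0.4,0,0,0,0],
  [0,0.4,0,0,0,0],
  [0,0.1,0,0,0,0],
  [0,0,0,0,0,0],
], jaw=0)

```text
clock: 10.7
eef_pos: [579.6, -231.5, -1.4]
tool_rot: [-1.57, -0.001, 2.023]
force: [0.6, -0.2, 0.1]
width: 42.7
```

Emit:
apply_moves([
  [0,0,0,0,0,0],
  [0,0,0,0,0,0],
  [0,0,0,0,0,0],
  [0,0,0,0,0,0],
], jaw=-1)

```text
clock: 11.2
eef_pos: [581.1, -231.5, -0.0]
tool_rot: [-1.572, 0.001, 2.024]
force: [3.0, 1.1, 4.2]
width: 16.8
```

Emit:
apply_moves([
  [0,0,0,0,-0.5,0],
  [0,0,0,0,-1,0],
  [0,0,0,0,-1,0],
  [0,0,0,0,-1,0],
  [0,0,0,0,-1,0],
  [0,0,0,0,-1,0],
  [0,0,0,0,-1,0],
  [0,0,0,0,-1,0],
  [0,0,0,0,-1,0],
  [0,0,0,0,-1,0],
  [0,0,0,0,-1,0],
  [0,0,0,0,-1,0],
])

```text
clock: 12.7
eef_pos: [583.2, -225.2, -0.1]
tool_rot: [-1.576, 0.007, -2.646]
force: [3.7, 11.0, 8.4]
width: 16.9
```

Emit:
apply_moves([
  [0,0,0,0,-1,0],
  [0,0,0,0,-1,0],
  [0,0,0,0,-1,0],
  [0,0,0,0,-1,0],
  [0,0,0,0,-1,0],
  [0,0,0,0,-1,0],
  [0,0,0,0,-1,0],
  [0,0,0,0,-1,0],
  [0,0,0,0,-1,0],
  [0,0,0,0,-1,0],
  [0,0,0,0,-1,0],
  [0,0,0,0,-1,0],
])

```text
clock: 14.2
eef_pos: [576.4, -223.5, -0.1]
tool_rot: [-1.572, 0.013, -0.971]
force: [-8.5, 14.6, 18.0]
width: 17.3
```

Emit:
apply_moves([
  [0,0,0,0,-1,0],
  [0,0,0,0,-1,0],
  [0,0,0,0,-1,0],
  [0,0,0,0,-1,0],
  [0,0,0,0,-1,0],
  [0,0,0,0,-0.5,0],
  [0,0,0,0,0,0],
  [0,0,0,0,0,0],
])

```text
clock: 15.2
eef_pos: [574.5, -226.3, -0.1]
tool_rot: [-1.567, 0.012, -0.208]
force: [-13.2, 11.8, 19.9]
width: 17.0
```

Run:
```python
from h import *
s=st(); print(s["torque"])
save("scene","s3.png",(195,120,425,270),3.45)
```

```text
t 15.2 pos [ 5.745e+02 -2.263e+02 -1.000e-01] rot deg [-89.8   0.7 -11.9] F [-13.2  11.8  19.9] w 17.0 q7 1.57
[2.00050883 1.96830442 0.08221803]
```

View pics/s3.png

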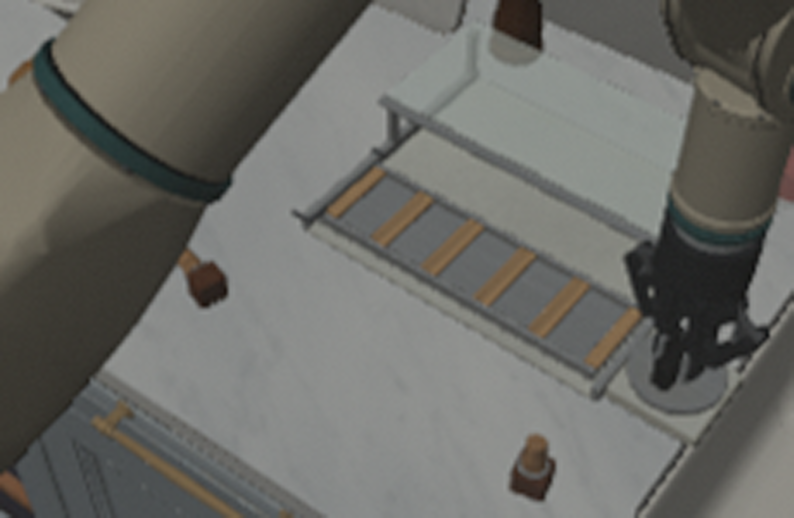

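Emit:
apply_moves([
  [0,0,0,0,-0.7,0],
  [0,0,0,0,-0.5,0],
  [0,0,0,0,0,0],
  [0,0,0,0,0,0],
])

```text
clock: 15.75
eef_pos: [574.4, -227.1, -0.1]
tool_rot: [-1.566, 0.011, -0.041]
force: [-12.2, 9.1, 19.7]
width: 16.9
```

Emit:
apply_moves([
  [0,0,0,0,0,0],
  [0,0,0,0,0,0],
  [0,0,0,0,0,0],
  [0,-0.5,0,0,0,0],
  [0,-1,0,0,0,0],
  [0,-1,0,0,0,0],
  [0,-1,0,0,0,0],
  [-0.8,-0.3,0.9,0,0,0],
  [-0.9,0,0.9,0,0,0],
  [-0.9,0,0.9,0,0,0],
  [-0.9,0,0.9,0,0,0],
  [0,0,0,0,0,0],
], jaw=0)

```text
clock: 17.25
eef_pos: [443.8, -79.0, 152.5]
tool_rot: [-1.57, 0.001, -0.038]
force: [0.7, -0.2, 0.5]
width: 42.6
```

Run:
```python
from h import *
s=st(); c=calibration("wrist"); np.save("cw2.npy",c,allow_pickle=True)
save("wrist","w3.png",s=1.25)
```

```text
t 17.25 pos [443.8 -79.  152.5] rot deg [-90.    0.1  -2.2] F [ 0.7 -0.2  0.5] w 42.6 q7 1.5
```

View pics/w3.png

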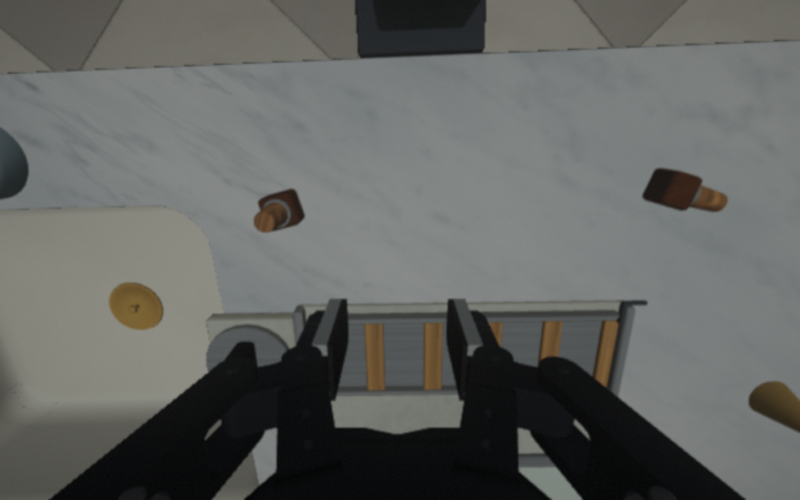

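Run:
```python
from h import *
c=np.load("cw2.npy",allow_pickle=True).item()
f=lambda x,y,z:px2w(c,x/1.25,y/1.25,z)
for n,x,y,z in[("land-87 f",374,324,21),("land-87 b",376,389,21),("land+87 f",553,322,21),("land+87 b",548,389,21),("frontlip R",340,319,23),("frontlip L",612,315,23),("backlip",400,393,23),("backlipL",600,390,23),("B knob",672,186,28),("B knob z15",670,189,15),("B end",723,202,15),("B c1",668,168,30),("B c2",703,177,30),("B c3",690,210,30),("B c4",645,196,30),("C top",264,222,60),("C knobc",283,209,26),("tableedge",400,57,0),("jig",790,420,100)]: print(n,f(x,y,z).round(1))
```

```text
land-87 f [ 545.5 -106.3   21. ]
land-87 b [ 620.8 -108.5   21. ]
land+87 f [549.7  65.8  21. ]
land+87 b [627.4  67.9  21. ]
frontlip R [ 537.7 -138.2   23. ]
frontlip L [543.1 120.1  23. ]
backlip [625. -84.  23.]
backlipL [628.9 120.1  23. ]
B knob [421.  149.8  28. ]
B knob z15 [426.  158.2  15. ]
B end [439.3 207.   15. ]
B c1 [405.8 142.2  30. ]
B c2 [414.2 172.3  30. ]
B c3 [441.7 167.4  30. ]
B c4 [428.2 127.4  30. ]
C top [ 431.4 -182.3   60. ]
C knobc [ 428.8 -177.4   26. ]
tableedge [311.1 -72.9   0. ]
jig [597.8 225.  100. ]
```

Wrist view: the tray is fully out, with lands at columns 375–607. B lies at (675,187) and C stands at (280,210). I'll tip C over towards +x with the closed fingers.

Emit:
apply_moves([
  [-0.4,0,-0.875,0,0,0],
  [-0.4,0,-0.875,0,0,0],
  [-0.4,0,-0.875,0,0,0],
  [0,0.9,0,0,0,0],
  [0,0.9,0,0,0,0],
  [0,0.9,0,0,0,0],
  [0,0.9,0,0,0,0],
  [0,0,0,0,0,0],
], jaw=-1)

```text
clock: 18.3
eef_pos: [393.3, -185.2, 5.7]
tool_rot: [-1.57, 0.003, -0.044]
force: [0.4, -0.3, -0.1]
width: -0.3
```

Emit:
apply_moves([
  [0.18,0,0,0,0,0],
  [0.18,0,0,0,0,0],
  [0.18,0,0,0,0,0],
  [0.15,0,0,0,0,0],
  [0.15,0,0,0,0,0],
  [0.15,0,0,0,0,0],
  [0.15,0,0,0,0,0],
  [0.15,0,0,0,0,0],
  [0.15,0,0,0,0,0],
  [0.15,0,0,0,0,0],
  [0,0,0,0,0,0],
  [0,-0.5,0,0,0,0],
])

```text
clock: 19.8
eef_pos: [456.1, -186.7, 26.5]
tool_rot: [-1.57, 0.003, -0.043]
force: [0.6, 0.1, 0.4]
width: 0.2
```

Emit:
apply_moves([
  [0,-1,0,0,0,0],
  [0,-1,0,0,0,0],
  [0,-1,0,0,0,0],
  [0.5,0,0.9,0,0,0],
  [0.5,0,0.9,0,0,0],
  [0,0,0,0,0,0],
], jaw=0)

```text
clock: 20.55
eef_pos: [502.1, -113.3, 147.6]
tool_rot: [-1.569, -0.001, -0.037]
force: [-0.6, -0.6, -0.1]
width: 42.5
```

Run:
```python
from h import *
s=st(); c=calibration("wrist"); np.save("cw3.npy",c,allow_pickle=True)
save("wrist","w4.png",(40,40,640,300),1.33)
```

```text
t 20.55 pos [ 502.1 -113.3  147.6] rot deg [-89.9  -0.1  -2.1] F [-0.6 -0.6 -0.1] w 42.5 q7 1.47
```

View pics/w4.png

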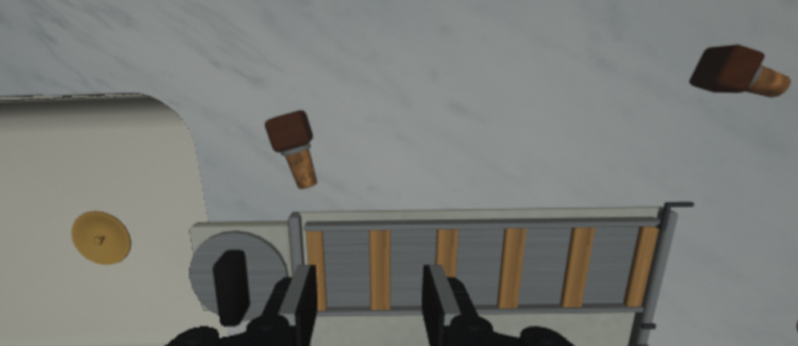

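C now lies with its knob at (289,132) and its shank end at (306,186); B is unmoved at (728,68).

Run:
```python
from h import *
c=np.load("cw3.npy",allow_pickle=True).item()
f=lambda x,y,z:px2w(c,40+x/1.33,40+y/1.33,z)
for n,x,y,z in[("l-87f",380,230,21),("l-87b",380,308,21),("l29f",514,228,21),("l29b",509,306,21),("l87f",581,227,21),("l87b",573,305,21),("lipF",340,226,23),("lipFL",655,222,23),("lipB",345,311,23),("lipBL",640,308,23),("Cc1",266,123,30),("Cc2",304,112,30),("Cc3",312,137,30),("Cc4",273,153,30),("Cend",306,186,9),("Cneck",295,151,15),("B c1",707,47,30),("B c2",763,52,30),("B c3",735,91,30),("B c4",692,83,30),("Bend",786,85,15)]: print(n,f(x,y,z).round(1))
```

```text
l-87f [ 543.8 -106.9   21. ]
l-87b [ 619.4 -109.    21. ]
l29f [546.1   6.3  21. ]
l29b [621.7   7.7  21. ]
l87f [547.3  62.7  21. ]
l87b [622.8  65.4  21. ]
lipF [ 538.2 -140.3   23. ]
lipFL [544.3 122.8  23. ]
lipB [ 620.1 -140.6   23. ]
lipBL [626.9 125.   23. ]
Cc1 [ 450.8 -190.3   30. ]
Cc2 [ 443.8 -161.1   30. ]
Cc3 [ 462.5 -156.6   30. ]
Cc4 [ 473.6 -187.6   30. ]
Cend [ 506.2 -168.2    9. ]
Cneck [ 475.2 -173.5   15. ]
B c1 [409.4 129.2  30. ]
B c2 [414.1 170.   30. ]
B c3 [440.4 156.7  30. ]
B c4 [433.6 123.9  30. ]
Bend [438.2 208.4  15. ]
```

Emit:
apply_moves([
  [-0.53,0,-0.785,0,0,0],
  [-0.53,0,-0.785,0,0,0],
  [0,0.9,0,0,-0.66,0],
  [0,0.9,0,0,-0.67,0],
  [0,0.9,0,0,0,0],
  [0,0.7,0,0,0,0],
  [0,0,0,0,0,0],
], jaw=0.3)

```text
clock: 21.48
eef_pos: [452.6, -178.6, 9.7]
tool_rot: [-1.569, 0.005, 0.141]
force: [0.2, 0.1, -0.3]
width: 55.1
```

Run:
```python
from h import *
s=st(); c=calibration("wrist")
print(w2px(c,(457.5,-174.5,30)),w2px(c,s["eef_pos"]+[0,0,38]))
save("wrist","w5.png",(170,60,470,300),2.4)
```

```text
t 21.48 pos [ 452.6 -178.6    9.7] rot deg [-89.9   0.3   8.1] F [ 0.2  0.1 -0.3] w 55.1 q7 1.61
(np.float64(325.32113167128387), np.float64(246.04838156094246)) (np.float64(320.15371781866327), np.float64(252.28243650466825))
```

View pics/w5.png

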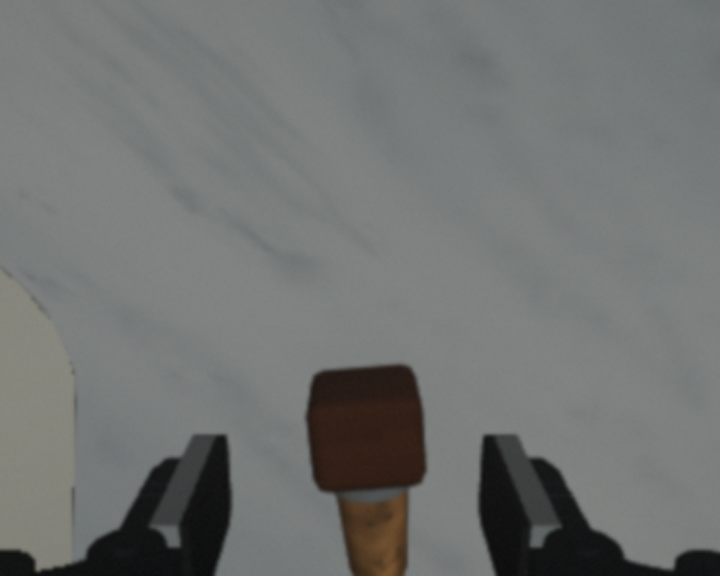

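The knob top is centred at (366,448) in the crop, a further 4–5° of yaw. I'll correct, descend and grip.

Emit:
apply_moves([
  [0.14,0,0.03,0,-0.55,0],
  [0,0.5,0,0,0,0],
  [0,0.46,0,0,0,0],
  [0,0,0,0,0,0],
])

```text
clock: 22.02
eef_pos: [460.6, -176.4, -26.6]
tool_rot: [-1.571, 0.001, 0.219]
force: [-0.0, -1.0, 0.8]
width: 55.6
```

Emit:
apply_moves([
  [0,0,0,0,0,0],
  [0,0,0,0,0,0],
  [0,0,0,0,0,0],
  [0,0,0,0,0,0],
  [0,0,0,0,0,0],
], jaw=-1)

```text
clock: 22.65
eef_pos: [461.6, -176.4, -25.6]
tool_rot: [-1.572, -0.002, 0.219]
force: [-0.3, 0.1, 5.8]
width: 28.3
```

Emit:
apply_moves([
  [0,-0.5,0,0,0,0],
  [0,-0.8,0,0,0,0],
  [0,0,0,0,0,0],
])

```text
clock: 23.02
eef_pos: [462.8, -176.7, 27.4]
tool_rot: [-1.573, -0.005, 0.219]
force: [-0.3, -0.6, -0.9]
width: 28.4
```

Emit:
apply_moves([
  [0.92,0,0.14,0,0,0],
  [0.92,0,0.14,0,0,0],
  [0.92,0,0.14,0,0,0],
  [0,0,0,0,0.89,0],
  [0,0,0,0,0.89,0],
  [0,0,0,0,0,0],
  [0,0,0,0,0,0],
])

```text
clock: 23.9
eef_pos: [564.7, -135.5, 24.7]
tool_rot: [-1.571, 0.001, -0.027]
force: [0.3, -0.2, -0.2]
width: 29.0
```

Run:
```python
from h import *
s=st(); c=calibration("wrist"); np.save("cw4.npy",c,allow_pickle=True)
save("wrist","w6.png",(170,60,530,330),2.2)
```

```text
t 23.9 pos [ 564.7 -135.5   24.7] rot deg [-90.    0.   -1.5] F [ 0.3 -0.2 -0.2] w 29.0 q7 1.45
```

View pics/w6.png

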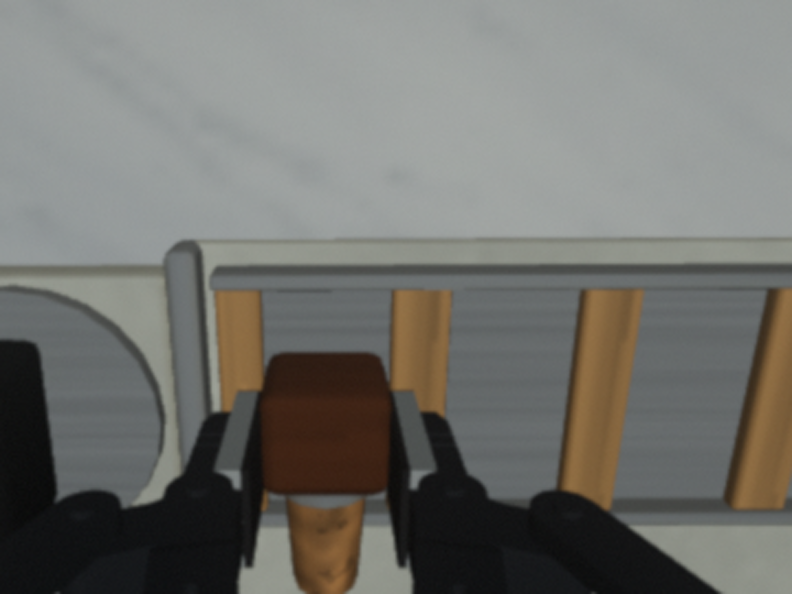

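Run:
```python
from h import *
c=np.load("cw4.npy",allow_pickle=True).item()
f=lambda x,y,z:px2w(c,170+x/2.2,60+y/2.2,z).round(1)
print("slot floor edges",f(262,330,21),f(391,330,21),"next",f(450,330,21),f(578,330,21),"lip",f(240,268,23),f(700,266,23),"back",f(600,500,23), "knob top",f(263,450,82),f(388,450,82),"knob front top",f(325,385,81))
```

```text
slot floor edges [ 555.3 -155.8   21. ] [ 556.3 -116.4   21. ] next [556.8 -98.4  21. ] [557.8 -59.3  21. ] lip [ 535. -161.   23.] [537.9 -26.4  23. ] back [617.4 -47.2  23. ] knob top [ 560.3 -150.2   82. ] [ 561. -123.   82.] knob front top [ 545.6 -136.3   81. ]
```

The stopper is aligned: the slot centre is at y −136.1, the knob at −136.6, with clearance front and back. Lower and release.

Emit:
apply_moves([
  [0,0.5,0,0,0,0],
  [0,0.3,0,0,0,0],
  [0,0.05,0,0,0,0],
  [0,0,0,0,0,0],
])

```text
clock: 24.45
eef_pos: [565.0, -135.4, -9.0]
tool_rot: [-1.571, 0.0, -0.029]
force: [-1.1, -0.5, -0.8]
width: 28.6
```

Emit:
apply_moves([
  [0,0,0,0,0,0],
  [0,0,0,0,0,0],
  [0,0,0,0,0,0],
  [0,-0.5,0,0,0,0],
  [0,-1,0,0,0,0],
  [0,-1,0,0,0,0],
  [0,-0.7,0,0,0,0],
  [0,0,0,0,0,0],
], jaw=0)

```text
clock: 25.45
eef_pos: [566.8, -135.8, 121.4]
tool_rot: [-1.572, -0.005, -0.029]
force: [0.4, 0.2, -1.3]
width: 42.9
```

Emit:
apply_moves([
  [-0.46,0,0.91,0,0,0],
  [-0.46,0,0.91,0,0,0],
  [-0.46,0,0.91,0,0,0],
  [-0.46,0,0.91,0,0,0],
  [-0.46,0,0.91,0,0,0],
  [-0.46,0,0.91,0,0,0],
  [-0.46,0,0.91,0,0,0],
  [-0.46,0,0.91,0,0,0],
  [0,0,0,0,-1,0],
  [0,0,0,0,-1,0],
  [0,0,0,0,-1,0],
  [0,0,0,0,-1,0],
], jaw=0.3)

```text
clock: 26.95
eef_pos: [425.5, 159.6, 118.1]
tool_rot: [-1.57, 0.002, 0.534]
force: [0.4, 0.4, -0.3]
width: 55.4
```

Emit:
apply_moves([
  [0,0,0,0,-1,0],
  [0,0,0,0,-1,0],
  [0,0,0,0,-1,0],
  [0,0,0,0,-1,0],
  [0,0.5,0,0,-1,0],
  [0,0.5,0,0,-0.65,0],
  [0,0.5,0,0,0,0],
  [0,0,0,0,0,0],
])

```text
clock: 27.95
eef_pos: [424.5, 159.2, 57.4]
tool_rot: [-1.567, 0.002, 1.319]
force: [0.6, -0.8, 0.2]
width: 55.7
```

Run:
```python
from h import *
s=st(); c=calibration("wrist"); np.save("cw5.npy",c,allow_pickle=True)
print(w2px(c,(426.5,160,30)))
im=get_image("wrist"); np.save("w7.npy",im)
a=cv2.resize(im[60:300,170:470],None,fx=2.0,fy=2.0,interpolation=2)
sc=cv2.resize(get_image("scene")[120:270,195:425],(600,391),interpolation=2)
np.save("sc7.npy",sc)
cv2.imwrite("pics/w7.png",cv2.cvtColor(a,cv2.COLOR_RGB2BGR))
```

```text
t 27.95 pos [424.5 159.2  57.4] rot deg [-89.8   0.1  75.6] F [ 0.6 -0.8  0.2] w 55.7 q7 1.78
(np.float64(315.4499471047296), np.float64(213.5298888117594))
```

View pics/w7.png

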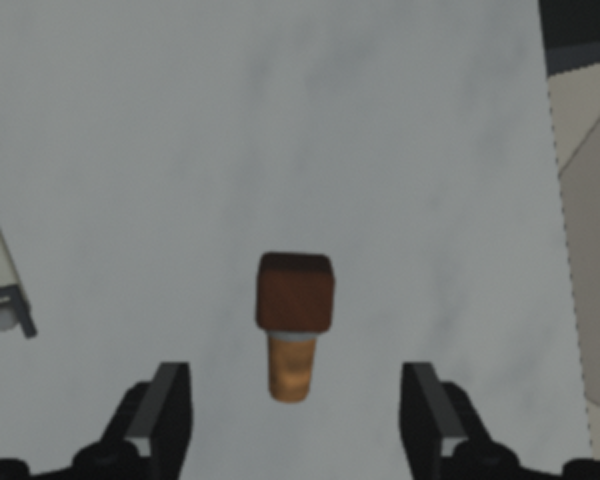

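B lies as expected and the jaws straddle it, 2–3° off in yaw. Descend and grip.

Emit:
apply_moves([
  [0,0.9,0,0,0.3,0],
  [0,0.8,0,0,0,0],
  [0,0.4,0,0,0,0],
  [0,0,0,0,0,0],
])

```text
clock: 28.55
eef_pos: [426.0, 160.0, -25.3]
tool_rot: [-1.57, 0.001, 1.277]
force: [0.2, 0.3, 0.9]
width: 55.8
```

Emit:
apply_moves([
  [0,0,0,0,0,0],
  [0,0,0,0,0,0],
  [0,0,0,0,0,0],
  [0,0,0,0,0,0],
  [0,0,0,0,0,0],
], jaw=-1)

```text
clock: 29.18
eef_pos: [427.0, 160.2, -23.8]
tool_rot: [-1.572, -0.002, 1.276]
force: [-0.3, 0.0, 6.5]
width: 28.4
```

Emit:
apply_moves([
  [0,-0.5,0,0,0,0],
  [0,-0.9,0,0,0,0],
  [0,0,0,0,1,0],
  [0,0,0,0,1,0],
  [0,0,0,0,1,0],
  [0,0,0,0,1,0],
  [0,0,0,0,1,0],
  [0,0,0,0,1,0],
  [0,0,0,0,1,0],
  [0,0,0,0,1,0],
  [0,0,0,0,1,0],
  [0,0,0,0,0.33,0],
])

```text
clock: 30.68
eef_pos: [426.5, 160.1, 31.5]
tool_rot: [-1.57, -0.001, -0.027]
force: [-0.2, 0.1, -1.0]
width: 28.9
```

Emit:
apply_moves([
  [0.73,0,-0.88,0,0,0],
  [0.73,0,-0.88,0,0,0],
  [0.73,0,-0.88,0,0,0],
  [0.73,0,-0.88,0,0,0],
  [0.73,0,-0.88,0,0,0],
  [0,0,0,0,0,0],
  [0,0,0,0,0,0],
])

```text
clock: 31.55
eef_pos: [566.9, -19.4, 31.0]
tool_rot: [-1.57, 0.001, -0.026]
force: [0.1, 0.5, -0.6]
width: 28.7
```

Run:
```python
from h import *
s=st(); c=calibration("wrist"); np.save("cw6.npy",c,allow_pickle=True)
save("wrist","w8.png",(110,60,530,330),1.9)
```

```text
t 31.55 pos [566.9 -19.4  31. ] rot deg [-89.9   0.   -1.5] F [ 0.1  0.5 -0.6] w 28.7 q7 1.21
```

View pics/w8.png

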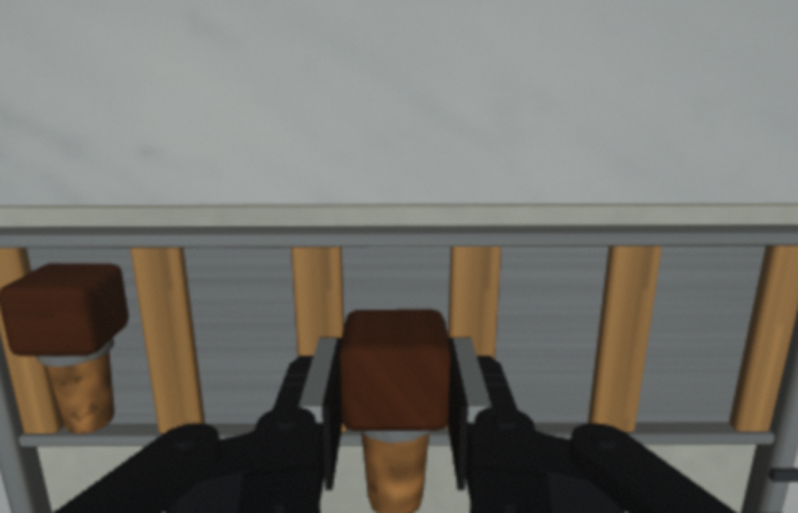

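C lies in its slot with its knob to the front, and B is centred over slot 0 (slot mid at column 397, knob at 395). Lower and release, then head for A.

Emit:
apply_moves([
  [0,0.5,0,0,0,0],
  [0,0.4,0,0,0,0],
  [0,0.08,0,0,0,0],
  [0,0,0,0,0,0],
])

```text
clock: 32.1
eef_pos: [567.4, -19.4, -8.4]
tool_rot: [-1.571, 0.001, -0.025]
force: [-0.4, -0.4, -0.2]
width: 28.1
```

Emit:
apply_moves([
  [0,0,0,0,0,0],
  [0,0,0,0,0,0],
  [0,0,0,0,0,0],
  [0,-0.5,0,0,0,0],
  [0,-1,0,0,0,0],
  [0,-1,0,0,0,0],
  [0,-1,0,0,0,0],
  [-0.4,0,0.9,0,0,0],
  [-0.4,0,0.9,0,0,0],
  [-0.4,0,0.9,0,0,0],
  [-0.4,0,0.9,0,0,0],
  [-0.4,0,0.9,0,0,0],
], jaw=0)

```text
clock: 33.6
eef_pos: [491.8, 163.2, 132.0]
tool_rot: [-1.571, -0.0, -0.026]
force: [0.1, -0.1, 0.5]
width: 42.6
```

```bash
cat > seg.py <<'E'
from h import *
def blobs(n,lo=40,amax=6000):
    """dark-brown knob and cork blobs: hue orange/red, saturated"""
    c=calibration(n); im=get_image(n); h=cv2.cvtColor(im,cv2.COLOR_RGB2HSV)
    for nm,m in (("knob",(h[...,0]<14)&(h[...,1]>110)&(h[...,2]<100)&(h[...,2]>20)),("cork",(h[...,0]>8)&(h[...,0]<20)&(h[...,1]>110)&(h[...,2]>=100))):
        k,l,s,ce=cv2.connectedComponentsWithStats(m.astype(np.uint8))
        for i in range(1,k):
            if lo<s[i,4]<amax: print(n,nm,s[i].tolist(),ce[i].round(1),px2w(c,*ce[i],15 if n=="wrist" else 20).round(0))
    return im,c
E
python3 - <<'E'
from seg import *
st(); blobs("wrist"); blobs("scene",10,400)
E
```

```text
t 33.6 pos [491.8 163.2 132. ] rot deg [-90.   -0.   -1.5] F [ 0.1 -0.1  0.5] w 42.6 q7 0.91
wrist knob [476, 98, 25, 21, 106] [485.1 106.6] [423. 327.  15.]
wrist knob [20, 239, 49, 30, 1106] [ 43.6 253. ] [ 570. -153.   15.]
wrist knob [132, 240, 39, 30, 920] [150.6 254.5] [575. -31.  15.]
wrist cork [228, 233, 16, 45, 480] [235.1 252. ] [575.  66.  15.]
wrist cork [280, 233, 13, 59, 576] [286.1 262.3] [589. 123.  15.]
wrist cork [20, 234, 11, 11, 93] [ 25.1 238.4] [ 552. -168.   15.]
wrist cork [69, 234, 29, 59, 734] [ 83.4 263.7] [ 585. -111.   15.]
wrist cork [122, 234, 25, 59, 471] [133.8 267.6] [592. -54.  15.]
wrist cork [132, 234, 5, 12, 45] [134.1 239.1] [555. -46.  15.]
wrist cork [175, 234, 21, 52, 658] [185.  259.1] [582.   7.  15.]
wrist cork [33, 271, 22, 22, 219] [ 43.2 282.6] [ 609. -166.   15.]
wrist cork [152, 284, 11, 6, 48] [156.7 286.5] [618. -33.  15.]
scene knob [84, 5, 20, 21, 147] [91.6 11.6] [ 907. 1764.   20.]
scene knob [112, 15, 15, 28, 151] [121.2  23.1] [ 920. 1522.   20.]
scene knob [89, 20, 13, 18, 40] [94.6 30.6] [ 790. 1556.   20.]
scene knob [96, 
[... 718 characters left out ...]
16, 281] [210.1 142.8] [536. 470.  20.]
scene cork [576, 138, 12, 13, 53] [581.4 144.1] [1318. -590.   20.]
scene cork [571, 153, 9, 8, 15] [575.4 156.5] [1236. -587.   20.]
scene cork [543, 177, 6, 6, 12] [545.6 179.2] [1060. -534.   20.]
scene cork [567, 195, 11, 6, 14] [571.9 197.9] [1025. -622.   20.]
scene cork [181, 225, 9, 9, 27] [184.7 229.1] [226. 250.  20.]
scene cork [568, 232, 5, 6, 12] [570.5 234.6] [ 872. -652.   20.]
scene cork [178, 235, 19, 16, 60] [187. 242.] [200. 210.  20.]
scene cork [176, 243, 26, 21, 83] [188.1 252.7] [177. 180.  20.]
scene cork [458, 298, 27, 24, 245] [473.2 307.3] [ 489. -510.   20.]
scene cork [460, 311, 10, 10, 19] [463.9 315.9] [ 454. -500.   20.]
```

Run:
```python
from h import *
c=calibration("wrist"); im=get_image("wrist"); print([np.round(w2px(c,p)).tolist() for p in [(432,332,0),(432,332,26),(432,332,60)]])
r=im[80:140,460:540]; h=cv2.cvtColor(r,cv2.COLOR_RGB2HSV); m=(h[...,1]>90)
for row in range(0,60,2): print(80+row,''.join('.' if not m[row,k] else ('k' if h[row,k,2]<90 else 'C') for k in range(80)))
```

```text
[[476.0, 119.0], [490.0, 120.0], [513.0, 123.0]]
80 ................................................................................
82 ................................................................................
84 ................................................................................
86 ................................................................................
88 ................................................................................
90 ................................................................................
92 ................................................................................
94 ................................................................................
96 ................................................................................
98 ................................................................................
100 ................................................................................
102 ....................k...kkkkkkkkk...............................................
104 ................k.k..kkkkkkkkkkkkkk..
[... 788 characters left out ...]
....................
124 ..........kkkk......kkk.kkkkk.k.k....kkkkkCkkCCCCCCCCCCCC.......................
126 ...........kkk.......kk.kkkkkkkk.....kkkkkCkCCCCCCCCCCCC........................
128 ............kk............kkkkkkk.k....kkCkkCCCCCkCCCCC.........................
130 ............kkkk............kkkkk..kkkkkkkkkCCCCCCCCC...........................
132 .............kkkkk.........................kkCC.................................
134 ..............kkkkkkkk..........................................................
136 ...............kkkkkkkkk........................................................
138 .................kk.............................................................
```

A is unmoved and standing, its shank top matching the prediction, with its knob turned about 38°. I'll push it over along −52°, square to a flat and away from the salt box.

Emit:
apply_moves([
  [-0.44,0,0.98,0,0,0],
  [-0.44,0,0.98,0,0,0],
  [-0.44,0,0.98,0,0,0],
  [-0.44,0,0.98,0,0,0],
  [-0.44,0,0.98,0,0,0],
  [0,0,0,0,1,0],
  [0,0,0,0,1,0],
  [0,0,0,0,1,0],
  [0,0,0,0,1,0],
  [0,0,0,0,1,0],
  [0,0,0,0,1,0],
  [0,0,0,0,0.3,0],
], jaw=-1)

```text
clock: 35.25
eef_pos: [410.4, 359.3, 131.8]
tool_rot: [-1.571, -0.001, -0.908]
force: [0.2, -0.2, -0.5]
width: -0.2
```

Emit:
apply_moves([
  [0,0.9,0,0,0,0],
  [0,0.9,0,0,0,0],
  [0,0.9,0,0,0,0],
  [0,0.45,0,0,0,0],
  [0,0,0,0,0,0],
])

```text
clock: 35.88
eef_pos: [409.2, 359.6, 4.9]
tool_rot: [-1.573, -0.0, -0.906]
force: [-0.2, 0.2, 1.1]
width: -0.1
```

Emit:
apply_moves([
  [0.18,0,0,0,0,0],
  [0.18,0,0,0,0,0],
  [0.18,0,0,0,0,0],
  [0.15,0,0,0,0,0],
  [0.15,0,0,0,0,0],
  [0.15,0,0,0,0,0],
  [0.15,0,0,0,0,0],
  [0.15,0,0,0,0,0],
  [0.15,0,0,0,0,0],
  [0.15,0,0,0,0,0],
  [0,0,0,0,0,0],
  [0,-0.5,0,0,0,0],
])

```text
clock: 37.38
eef_pos: [447.5, 309.7, 24.8]
tool_rot: [-1.574, 0.0, -0.906]
force: [0.0, 0.9, 0.5]
width: -0.2
```

Emit:
apply_moves([
  [0,-1,0,0,0,0],
  [0,-1,0,0,0,0],
  [0,-0.7,0,0,0,0],
  [0,0,0,0,0,0],
  [0,0,0,0,0,0],
], jaw=0.3)

```text
clock: 38.0
eef_pos: [448.1, 310.1, 133.2]
tool_rot: [-1.572, 0.0, -0.905]
force: [-0.5, -0.4, -1.2]
width: 55.9
```

```bash
cat > asc.py <<'E'
from h import *
def asc(x0,y0,x1,y1,st_=3,f=None):
    c=calibration("wrist"); im=get_image("wrist"); np.save(f or "last.npy",im); h=cv2.cvtColor(im,cv2.COLOR_RGB2HSV)
    m=(h[...,1]>90)
    for v in range(y0,y1,st_): print(v,''.join('.' if not m[v,k] else ('k' if h[v,k,2]<90 else 'C') for k in range(x0,x1,st_)))
    return c
E
python3 - <<'E'
from asc import *
s=st(); c=asc(200,40,440,300); print(w2px(c,s["eef_pos"]))
E
```

```text
t 38.0 pos [448.1 310.1 133.2] rot deg [-90.1   0.  -51.9] F [-0.5 -0.4 -1.2] w 55.9 q7 -0.05
40 ................................................................................
43 ................................................................................
46 ................................................................................
49 ................................................................................
52 ................................................................................
55 ................................................................................
58 ................................................................................
61 ................................................................................
64 ................................................................................
67 ................................................................................
70 ................................................................................
73 ...............................................................................
[... 5732 characters left out ...]
.........................................
280 ................................................................................
283 ................................................................................
286 ................................................................................
289 ................................................................................
292 ................................................................................
295 ................................................................................
298 ................................................................................
(np.float64(318.8391222414388), np.float64(222.68483673838344))
```

Run:
```python
from h import *
im=np.load("last.npy");c=calibration("wrist");s=st()
h=cv2.cvtColor(im[160:235,290:340],cv2.COLOR_RGB2HSV);k=(h[...,1]>90)&(h[...,2]<90);k[38:]=0
C=(h[...,1]>90);C[:40]=0
for n,m in(("knob",k),("cork",C)):
    p=np.argwhere(m)[:,::-1].astype(np.float32)+[290,160]; print(n,cv2.minAreaRect(p.astype(np.float32)),p.mean(0))
v=h[...,2]; print(v[6:40:2,22])
e=px2w(c,311,225,9);kk=px2w(c,316,185,29);d=e-kk;print("end",e,"knob",kk,np.degrees(np.arctan2(d[1],d[0])),np.hypot(*d[:2]))
ck=px2w(c,313,203,22);d=e-ck;print(ck,np.degrees(np.arctan2(d[1],d[0])))
```

```text
t 38.05 pos [447.9 309.9 132.7] rot deg [-90.1   0.  -51.9] F [-0.8 -0.4  0.6] w 55.2 q7 -0.05
knob ((314.1757507324219, 182.2559814453125), (27.16558837890625, 26.639802932739258), 6.709836959838867) [313.95809249 182.40317919]
cork ((311.0, 212.0), (24.0, 16.0), 90.0) [310.26478873 211.46478873]
[139  66  50  54  65  66  66  68  69  66  64  64  64  64  60  60  99]
end [475.78231383 260.74727489   9.        ] knob [447.89331113 305.71136427  29.        ] -58.190717487457746 52.910923312733026
[458.75353743 286.64554232  22.        ] -56.67405221509117
```

Emit:
apply_moves([
  [0.14,0,-0.09,0,0.7,0],
  [0,0.9,0,0,0,0],
  [0,0.9,0,0,0,0],
  [0,0.9,0,0,0,0],
  [0,0.3,0,0,0,0],
  [0,0,0,0,0,0],
])

```text
clock: 38.8
eef_pos: [448.6, 303.3, 12.8]
tool_rot: [-1.573, -0.0, -1.003]
force: [-0.0, -0.2, 0.5]
width: 56.0
```

Run:
```python
from h import *
s=st(); c=calibration("wrist"); print("knob exp px",w2px(c,(448.5,303,30)))
save("wrist","w9.png",(170,60,470,300),2.0)
```

```text
t 38.8 pos [448.6 303.3  12.8] rot deg [-90.1  -0.  -57.5] F [-0.  -0.2  0.5] w 56.0 q7 -0.13
knob exp px (np.float64(318.32644480503717), np.float64(233.82675960244316))
```

View pics/w9.png

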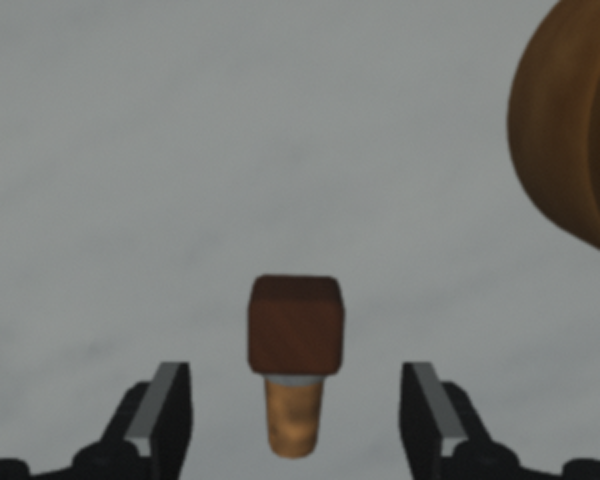

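A lies squarely between the jaws. Shift back 3 mm, descend and grip.

Emit:
apply_moves([
  [-0.08,0.4,0,0,0,0],
  [0,0.5,0,0,0,0],
  [0,0.07,0,0,0,0],
  [0,0,0,0,0,0],
])

```text
clock: 39.35
eef_pos: [447.7, 306.6, -24.8]
tool_rot: [-1.571, 0.0, -1.003]
force: [0.5, 0.1, 0.3]
width: 55.4
```

Emit:
apply_moves([
  [0,0,0,0,0,0],
  [0,0,0,0,0,0],
  [0,0,0,0,0,0],
  [0,0,0,0,0,0],
  [0,0,0,0,0,0],
], jaw=-1)

```text
clock: 39.98
eef_pos: [448.2, 306.8, -24.1]
tool_rot: [-1.569, 0.0, -1.004]
force: [-1.4, 0.0, 6.1]
width: 28.3
```

Emit:
apply_moves([
  [0,-0.5,0,0,0,0],
  [0,-0.9,0,0,0,0],
  [0,0,0,0,-1,0],
  [0,0,0,0,-1,0],
  [0,0,0,0,-1,0],
  [0,0,0,0,-1,0],
  [0,0,0,0,-1,0],
  [0,0,0,0,-1,0],
  [0,0,0,0,-1,0],
  [0,0,0,0,0,0],
])

```text
clock: 41.22
eef_pos: [447.7, 306.2, 31.0]
tool_rot: [-1.571, 0.0, -0.028]
force: [-0.1, -0.5, -0.9]
width: 28.6
```

Emit:
apply_moves([
  [0.535,0,-0.86,0,0,0],
  [0.535,0,-0.86,0,0,0],
  [0.535,0,-0.86,0,0,0],
  [0.535,0,-0.86,0,0,0],
  [0.535,0,-0.86,0,0,0],
  [0.535,0,-0.86,0,0,0],
  [0,0,0,0,0,0],
  [0,0,0,0,0,0],
])

```text
clock: 42.22
eef_pos: [570.2, 97.3, 30.9]
tool_rot: [-1.57, 0.001, -0.028]
force: [-0.4, -0.0, 0.1]
width: 28.5
```

Run:
```python
from asc import *
s=st(); c=asc(215,170,425,290); np.save("cw7.npy",c,allow_pickle=True)
```

```text
t 42.23 pos [570.2  97.3  30.9] rot deg [-90.    0.   -1.6] F [-0.4 -0.   0.1] w 28.5 q7 0.92
170 ......................................................................
173 ......................................................................
176 ......................................................................
179 ......................................................................
182 ......................................................................
185 ......................................................................
188 ......................................................................
191 ................CCCCCCCCC...................CCCCC.....................
194 ................CCCCCCCCC...................CCCCCCC...................
197 ................CCCCCCCCC...................CCCCCCC...................
200 ................CCCCCCCCC...................CCCCCCC...................
203 ................CCCCCCCCC...................CCCCCCC...................
206 ................CCCCCCCCC...................CCCCCC....................
209 ................CCCCCCCCC..
[... 1293 characters left out ...]
.........................
263 .........................kkkkkkkkkkkkkkkkkkk..........................
266 .........................kkkkkkkkkkkkkkkkkkk..........................
269 .........................kkkkkkkkkkkkkkkkkkk..........................
272 .........................kkkkkkkkkkkkkkkkkkk..........................
275 .........................kkkkkkkkkkkkkkkkkkk..........................
278 k........................kkkkkkkkkkkkkkkkkkk..........................
281 k........................kkkkkkkkkkkkkkkkkkk..........................
284 .........................kkkkkkkkkkkkkkkkkkk..........................
287 ......................................................................
```

A is aligned over slot +116 (slot and knob centres both at column 318). Lower, release, retreat, then check the tray.

Emit:
apply_moves([
  [0,0.5,0,0,0,0],
  [0,0.4,0,0,0,0],
  [0,0.08,0,0,0,0],
  [0,0,0,0,0,0],
])

```text
clock: 42.78
eef_pos: [570.4, 97.3, -8.4]
tool_rot: [-1.571, 0.001, -0.025]
force: [0.1, 0.2, -1.0]
width: 28.7
```

Emit:
apply_moves([
  [0,0,0,0,0,0],
  [0,0,0,0,0,0],
  [0,0,0,0,0,0],
  [0,-0.5,0,0,0,0],
  [0,-1,0,0,0,0],
  [0,-1,0,0,0,0],
  [0,-1,0,0,0,0],
  [-0.9,0,-0.9,0,0,0],
  [-0.9,0,-0.9,0,0,0],
  [-0.9,0,-0.9,0,0,0],
  [0,0,0,0,0,0],
], jaw=0)

```text
clock: 44.15
eef_pos: [456.1, -12.0, 131.7]
tool_rot: [-1.574, 0.004, -0.031]
force: [0.2, 0.6, 0.5]
width: 42.8
```

Run:
```python
from asc import *
s=st(); c=asc(80,195,520,320,4); np.save("cw8.npy",c,allow_pickle=True)
```

```text
t 44.15 pos [456.1 -12.  131.7] rot deg [-90.2   0.2  -1.8] F [0.2 0.6 0.5] w 42.8 q7 1.12
195 ..............................................................................................................
199 ..............................................................................................................
203 ..............................................................................................................
207 ..............................................................................................................
211 ..............................................................................................................
215 ..............................................................................................................
219 ..............................................................................................................
223 ..............................................................................................................
227 .....................................................................................
[... 1970 characters left out ...]
..........
299 ...................................................CCCC..k......CCC...........................................
303 ...................................................CCCC..kCCC...CCC...........................................
307 ...................................................CCCC..kCkk...CCC...........................................
311 ...................................................CCCC...CCC...CCC...........................................
315 ...................................................kCCC...kCk...CCC...........................................
319 ...........................................................C..................................................
```

All three lie in their slots with their knobs at the front. Next I run the tray in: back to the wheel, whose centre I refined from the first turn to (578.7, −227.5).

Emit:
apply_moves([
  [0.54,0,-0.88,0,0,0],
  [0.54,0,-0.88,0,0,0],
  [0.54,0,-0.88,0,0,0],
  [0.54,0,-0.88,0,0,0],
  [0.54,0,-0.88,0,0,0],
  [0.54,0,-0.88,0,0,0],
  [0,0.8,0,0,0,0],
  [0,0.8,0,0,0,0],
  [0,0,0,0,0,0],
])

```text
clock: 45.32
eef_pos: [583.1, -221.5, 65.5]
tool_rot: [-1.569, 0.004, -0.025]
force: [-0.7, 0.4, 0.3]
width: 42.5
```

Run:
```python
from h import *
s=st(); c=calibration("wrist"); im=get_image("wrist"); print(w2px(c,(578.7,-227.5,63)))
r=im[120:330,250:390].max(2)
for v in range(0,210,5): print(120+v,''.join('#' if r[v,k]<38 else '.' for k in range(0,140,3)))
```

```text
t 45.33 pos [ 583.1 -221.5   65.5] rot deg [-89.9   0.2  -1.4] F [-0.7  0.4  0.3] w 42.5 q7 1.49
(np.float64(310.5972841794544), np.float64(217.09440459170563))
120 ...............................................
125 ...............................................
130 ...............................................
135 ...............................................
140 ...............................................
145 ...............................................
150 ...............................................
155 ...............................................
160 ...............................................
165 ...............................................
170 ..................#####........................
175 .................#######.......................
180 ................########.......................
185 ................########.......................
190 ................########.......................
195 ................########.......................
200 ................########.......................
205 ................########.......................
210
[... 544 characters left out ...]
.............####....###
265 #.....####..........................####.....##
270 #....#####..........................#####....##
275 ....#####...........................######....#
280 ##...####...........................#####...###
285 ###.#####............................#####.####
290 ########.............................##########
295 ########.............................##########
300 ########..............................#########
305 #######...............................#########
310 #######................................########
315 ######.................................########
320 #####....................................######
325 #####....................................######
```

Emit:
apply_moves([
  [-0.12,0,-0.16,0,0,0],
  [0,0.8,0,0,0,0],
  [0,0.6,0,0,0,0],
  [0,0.26,0,0,0,0],
  [0,0,0,0,0,0],
])

```text
clock: 46.0
eef_pos: [579.1, -229.5, 1.8]
tool_rot: [-1.571, -0.0, -0.026]
force: [0.3, 0.2, -0.0]
width: 42.6
```

Emit:
apply_moves([
  [0,0,0,0,0,0],
  [0,0,0,0,0,0],
  [0,0,0,0,0,0],
  [0,0,0,0,0,0],
], jaw=-1)

```text
clock: 46.5
eef_pos: [579.8, -227.5, 3.0]
tool_rot: [-1.569, -0.002, -0.025]
force: [-0.8, 3.2, 5.9]
width: 16.6
```

Emit:
apply_moves([
  [0,0,0.04,0,0.3,0],
  [0,0,0,0,0.6,0],
  [0,0,0,0,0.9,0],
  [0,0,0,0,1,0],
  [0,0,0,0,1,0],
  [0,0,0,0,1,0],
  [0,0,0,0,1,0],
  [0,0,0,0,1,0],
  [0,0,0,0,1,0],
  [0,0,0,0,1,0],
  [0,0,0,0,1,0],
  [0,0,0,0,1,0],
])

```text
clock: 48.0
eef_pos: [579.3, -228.0, 2.9]
tool_rot: [-1.57, -0.001, -1.538]
force: [-1.9, 0.1, 6.1]
width: 16.6
```

Emit:
apply_moves([
  [0,0,0,0,1,0],
  [0,0,0,0,1,0],
  [0,0,0,0,1,0],
  [0,0,0,0,1,0],
  [0,0,0,0,1,0],
  [0,0,0,0,1,0],
  [0,0,0,0,1,0],
  [0,0,0,0,1,0],
  [0,0,0,0,1,0],
  [0,0,0,0,1,0],
  [0,0,0,0,1,0],
  [0,0,0,0,1,0],
])

```text
clock: 49.5
eef_pos: [578.7, -227.4, 3.0]
tool_rot: [-1.572, 0.0, 3.07]
force: [-3.4, 1.6, 7.7]
width: 16.6
```

Emit:
apply_moves([
  [0,0,0,0,1,0],
  [0,0,0,0,1,0],
  [0,0,0,0,1,0],
  [0,0,0,0,1,0],
  [0,0,0,0,1,0],
  [0,0,0,0,0.6,0],
  [0,0,0,0,0.3,0],
  [0,0,0,0,0,0],
])

```text
clock: 50.5
eef_pos: [578.9, -227.0, 3.0]
tool_rot: [-1.572, -0.001, 2.25]
force: [-3.6, 1.8, 9.3]
width: 16.5
```

Run:
```python
from h import *
s=st(); print(s["qpos"].round(2))
```

```text
t 50.5 pos [ 578.9 -227.     3. ] rot deg [-9.010e+01 -1.000e-01  1.289e+02] F [-3.6  1.8  9.3] w 16.5 q7 -1.42
[-0.05  0.95  0.66  1.75 -0.82  0.75 -1.42]
```

Emit:
apply_moves([
  [0,0,0,0,0,0],
  [0,0,0,0,0,0],
  [0,0,0,0,0,0],
  [0,-0.5,0,0,0,0],
  [0,-0.75,0,0,0,0],
  [0,0,0,0,-1,0],
  [0,0,0,0,-1,0],
  [0,0,0,0,-1,0],
  [0,0,0,0,-1,0],
  [0,0,0,0,-1,0],
  [0,0,0,0,-1,0],
  [0,0,0,0,-1,0],
], jaw=0)

```text
clock: 52.0
eef_pos: [579.2, -228.3, 52.8]
tool_rot: [-1.57, 0.001, -3.052]
force: [0.6, 0.5, -0.3]
width: 42.9
```

Emit:
apply_moves([
  [0,0,0,0,-1,0],
  [0,0,0,0,-1,0],
  [0,0,0,0,-1,0],
  [0,0,0,0,-1,0],
  [0,0,0,0,-1,0],
  [0,0,0,0,-1,0],
  [0,0,0,0,-1,0],
  [0,0,0,0,-1,0],
  [0,0,0,0,-1,0],
  [0,0,0,0,-1,0],
  [0,0,0,0,-1,0],
  [0,0,0,0,-1,0],
])

```text
clock: 53.5
eef_pos: [579.0, -228.9, 52.6]
tool_rot: [-1.571, -0.002, -1.377]
force: [0.2, -0.5, -0.7]
width: 42.9
```

Emit:
apply_moves([
  [0,0,0,0,-1,0],
  [0,0,0,0,-1,0],
  [0,0,0,0,-1,0],
  [0,0,0,0,-0.5,0],
  [0,0,0,0,0,0],
  [0,0,0,0,0,0],
])

```text
clock: 54.25
eef_pos: [578.9, -228.2, 51.9]
tool_rot: [-1.571, -0.001, -0.893]
force: [-0.6, 0.2, 0.1]
width: 42.7
```

Run:
```python
from h import *
s=st(); c=calibration("wrist"); im=get_image("wrist"); print(w2px(c,(578.7,-227.5,63)))
r=im[150:270,250:390].max(2)
for v in range(0,120,5): print(150+v,''.join('#' if r[v,k]<38 else '.' for k in range(0,140,3)))
```

```text
t 54.25 pos [ 578.9 -228.2   51.9] rot deg [-90.   -0.1 -51.2] F [-0.6  0.2  0.1] w 42.7 q7 0.88
(np.float64(319.3699404708214), np.float64(228.57584743637642))
150 ...............................................
155 ...............................................
160 ...............................................
165 ...............................................
170 ...............................................
175 ...............................................
180 ....................#######....................
185 ...................########....................
190 ...................#########...................
195 ...................#########...................
200 ...................#########...................
205 ...................#########...................
210 ...................#########...................
215 ...................#########...................
220 ...................#########...................
225 ...................#########...................
230 ...................#########...................
235 ...................#########...................
240 ........#..........#########.........#.........
245 ........#..........#########.........#.........
250 .##....##..........#########.........##....##..
255 ##.....##..........########..........##....###.
260 ##....####.........########.........####....###
265 #.....####...........####...........####.....##
```

Emit:
apply_moves([
  [0,0.7,0,0,0,0],
  [0,0.55,0,0,0,0],
  [0,0,0,0,0,0],
])

```text
clock: 54.68
eef_pos: [577.4, -227.2, -0.1]
tool_rot: [-1.573, 0.003, -0.892]
force: [-1.0, 0.8, -0.0]
width: 42.8
```

Emit:
apply_moves([
  [0,0,0,0,0,0],
  [0,0,0,0,0,0],
  [0,0,0,0,0,0],
  [0,0,0,0,0,0],
], jaw=-1)

```text
clock: 55.18
eef_pos: [579.7, -228.0, 2.6]
tool_rot: [-1.57, -0.002, -0.892]
force: [-0.2, 1.0, 6.4]
width: 16.8
```

Emit:
apply_moves([
  [0,0,0,0,0.3,0],
  [0,0,0,0,0.7,0],
  [0,0,0,0,1,0],
  [0,0,0,0,1,0],
  [0,0,0,0,1,0],
  [0,0,0,0,1,0],
  [0,0,0,0,1,0],
  [0,0,0,0,1,0],
  [0,0,0,0,0.8,0],
  [0,0,0,0,0.5,0],
  [0,0,0,0,0.25,0],
  [0,0,0,0,0,0],
])

```text
clock: 56.68
eef_pos: [578.9, -228.0, 2.5]
tool_rot: [-1.57, -0.0, -2.086]
force: [-2.1, 1.1, 7.4]
width: 16.5
```

Run:
```python
from h import *
s=st()
for n in("scene","side"): np.save(n+"9.npy",get_image(n))
c=calibration("scene"); print([np.round(w2px(c,p),1).tolist() for p in [(664,127,22),(660,140,20)]])
c=calibration("side"); print([np.round(w2px(c,p),1).tolist() for p in [(664,127,22),(660,140,20)]])
```

```text
t 56.67 pos [ 578.9 -228.     2.5] rot deg [ -90.    -0.  -119.5] F [-2.1  1.1  7.4] w 16.5 q7 0.05
[[309.7, 162.3], [305.9, 161.8]]
[[331.8, 182.9], [329.7, 182.1]]
```

The wheel turned 298° (5.20 rad) with low forces. Release, retreat and look at the pointer and the stoppers.

Emit:
apply_moves([
  [0,0,0,0,0,0],
  [0,0,0,0,0,0],
  [0,0,0,0,0,0],
  [0,-0.5,0,0,0,0],
  [0,-1,0,0,0,0],
  [0,-1,0,0,0,0],
  [0,-1,0,0,0,0],
], jaw=0)

```text
clock: 57.65
eef_pos: [579.1, -227.8, 144.1]
tool_rot: [-1.569, 0.0, -2.086]
force: [-0.1, -1.0, 0.6]
width: 43.3
```

Emit:
apply_moves([
  [-0.99,0,-0.33,0,0,0],
  [-0.99,0,-0.33,0,0,0],
  [-0.99,0,-0.33,0,0,0],
  [-0.99,0,-0.33,0,0,0],
  [-0.99,0,-0.33,0,0,0],
  [-0.99,0,-0.33,0,0,0],
  [-0.99,0,-0.33,0,0,0],
  [-0.99,0,-0.33,0,0,0],
  [0,0,0,0,0,0],
])

```text
clock: 58.78
eef_pos: [643.3, 106.2, 142.4]
tool_rot: [-1.571, 0.004, -2.078]
force: [0.0, 0.2, -0.5]
width: 42.8
```

Run:
```python
from h import *
s=st(); c=calibration("wrist"); im=get_image("wrist"); np.save("w10.npy",im); np.save("cw10.npy",c,allow_pickle=True)
u,v=w2px(c,(662,133,22)); print(u,v)
u,v=int(u),int(v); x0=min(max(u-70,0),500); y0=min(max(v-50,0),300)
a=cv2.resize(im,(640,400)); b=cv2.resize(im[y0:y0+100,x0:x0+140],(266,190),interpolation=2)
# stack: full picture 480 wide, with zoomed pointer crop and side crop
f=cv2.resize(im,(512,320)); z=cv2.resize(im[y0:y0+100,x0:x0+140],(784//2+0,280),interpolation=2)
sd=get_image("side")[150:260,290:430]; sd=cv2.resize(sd,(392,280),interpolation=2)
W=784; top=np.zeros((320,W,3),np.uint8); top[:,:512]=f
cv2.imwrite("pics/w10.png",cv2.cvtColor(np.vstack([top,np.hstack([z,sd])]),cv2.COLOR_RGB2BGR)); print(x0,y0)
```

```text
t 58.77 pos [643.3 106.2 142.4] rot deg [ -90.     0.2 -119.1] F [ 0.   0.2 -0.5] w 42.8 q7 -0.51
319.8576298607627 147.30424587924523
249 97
```

View pics/w10.png

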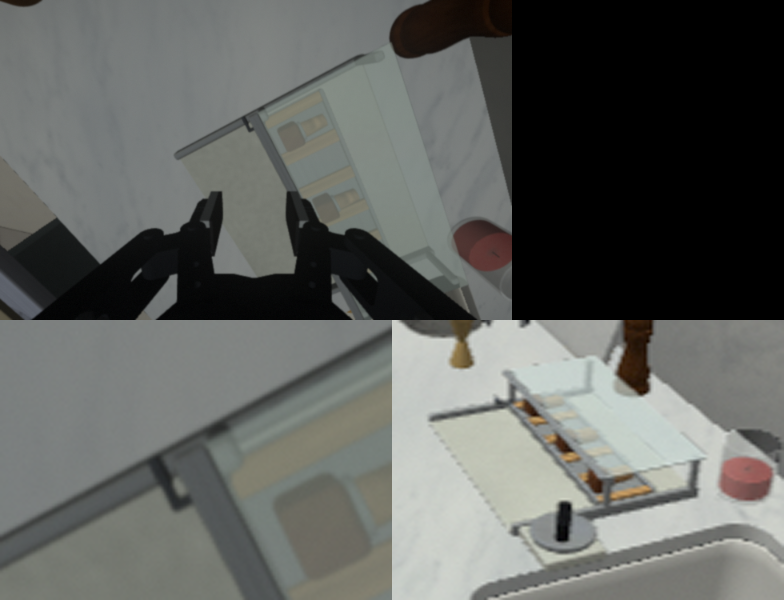

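The stoppers lie in their slots under the hood, and the pointer crosses the rail. As a number check on the mark, I'll compare its earlier place (tray out) with the pointer now in the scene image.

Run:
```python
from h import *
c=calibration("scene")
old=cv2.cvtColor(cv2.imread("pics/s3.png"),cv2.COLOR_BGR2GRAY); o1=cv2.cvtColor(cv2.imread("pics/s1.png"),cv2.COLOR_BGR2GRAY)
new=cv2.resize(cv2.cvtColor(get_image("scene")[120:270,195:425],cv2.COLOR_RGB2GRAY),(old.shape[1],old.shape[0]),interpolation=2)
for n,g in(("out",old),("start",o1),("now",new)):
    m=g[130:182,350:400]<62; p=np.argwhere(m)[:,::-1]+[350,130]; print(n,len(p),p.mean(0) if len(p) else None)
    for v in range(132,182,3): print(v,' '.join('%3d'%g[v,k] for k in range(350,402,4)))
w=np.load("w10.npy"); cw_=np.load("cw10.npy",allow_pickle=True).item()
for x,y in((165,470),(180,500)): print("pointer world",px2w(cw_,249+x/2.8,97+y*0+ (y-320)/2.8,22).round(1))
print("mark world",cw(c,378,153,20).round(1))
```

```text
out 143 [390.59440559 146.67832168]
132 143 141 142 145 144 144 143 144 149 128  81  59  69
135 142 142 143 144 144 144 144 144 149 130  82  60  69
138 143 142 143 143 144 144 145 144 148 125  84  62  64
141 143 142 143 142 143 145 148 147 140 116  93  67  53
144 142 142 143 143 144 144 141 142 126 107  95  64  52
147 142 142 143 143 147 136 109 116 110  97  77  55  77
150 142 141 142 144 150 123  72  77  89  80  55  65 114
153 141 141 142 146 145 114  83  63  64  57  66 103 135
156 142 142 143 144 131 112 101  70  46  54  99 130 139
159 142 142 142 133 118 107  91  63  59  95 127 138 138
162 142 143 133 116 109  94  71  72  91 132 141 138 137
165 142 139 120 106  97  71  75  94 108 133 137 136 138
168 140 125 108  98  77  63  97 107 105 108 121 130 134
171 130 110  99  80  64  85 110 108  98  86 100 115 118
174 116 101  85  64  79 107 110 109  90  76  84  93 101
177 104  88  65  73 102 111 110  95  79  85  81  81  92
180  89  66  72  96 111 111 100  77  86  98  94  87  81
start 331 [380.12688822 156.18731118]
132 129 130 131 132 132 131 131 132 136 117  75  55  65
135 130 130 131 13
[... 1264 characters left out ...]
5 135 143 114  60  45  53  63  52  58  75
153 133 134 134 136 139 113  80  60  47  44  59  83  77
156 134 133 135 137 128 107  98  71  45  47  90 113  93
159 134 133 135 127 112 102  91  63  54  86 118 132 115
162 134 135 127 111 102  93  67  58  86 123 132 132 130
165 134 133 114 100  94  72  53  81 120 134 131 128 131
168 132 121 102  94  75  53  71 115 131 129 127 126 127
171 125 108  95  79  54  62 105 130 129 128 129 126 128
174 111  98  84  59  55  94 125 129 128 128 128 128 129
177  98  84  63  50  82 121 129 127 127 127 127 127 128
180  89  64  51  77 114 131 129 126 126 127 127 126 126
pointer world [649.6 136.   22. ]
pointer world [649.  123.6  22. ]
mark world [647.5 136.1  20. ]
```

```bash
python3 -c "
from h import *
st(); print(finish_job())"
```

```text
t 58.92 pos [643.1  98.7 142.2] rot deg [ -89.9   -0.  -119.6] F [-0.1 -1.1  0.1] w 42.9 q7 -0.51
the job is handed in; nothing more can be done
None
```

The job is handed in at 58.9 s: all three stoppers in the scene are in the tray, which is back under the hood with its pointer at the mark.

**What I did**
- I turned the handwheel to bring the tray fully out.
- I tipped the two standing stoppers over with the closed fingers. I then laid all three on their sides, one to a slot (y −116, 0 and +116 mm), knobs towards the front edge.
- I turned the wheel 298° (5.20 rad) to run the tray in, regripping once on the way.

**Last checks**
- **Stoppers:** the final picture shows two clearly lying in their slots under the hood with knobs forward. The third is seen only in the small side-camera crop.
- **Pointer:** it agrees with the mark to about 2 mm (x 649.3 against 647.5), within the 2 mm calibration error.
- **Robot:** the gripper was open and clear, with no contact force.
- **Bystanders:** the arm never went near the timer or the jigger. I passed about 5 cm from the salt box; I did not re-measure any of the three at the end.

**What disagreed:** the real finger tips sit about 38 mm above the reported TCP. My first grip on the wheel closed on nothing. I found the offset by touching the bar top, which read up to 37 N on the closed fingers, and corrected for it afterwards.

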